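# Scrape the crusts off the bread board into the crumb tray

## Task

Pick up the wooden scraper block and, holding it, sweep all four bread crusts off the open end of the bread board into the rectangular steel crumb tray; touch the crusts only with the scraper, never with the gripper. Then gently stand the scraper back upright on the cleared board and let go, leaving the plate, cup and bowl around the board where they are.

Things in the scene. Friction and masses are not known exactly. Their poses are not given: they have to be found in the camera images.
- board: fixed pale marble bread board with wooden rims, on runners: slab 190 mm (its x) x 360 mm (its y), top face 70 mm above the table (20 mm thick, underside 50 mm up). Rims 10 mm wide, 14 mm high run along both long sides (170 mm apart inside); both short ends (y = +-180 mm) are open. Origin on the table under its centre, x across, y along its length, z up
- tray: fixed open rectangular steel crumb tray, 200 mm (x, across the board) x 150 mm (y, along the board) x 45 mm high, walls 4 mm, floor 4 mm, standing on the table against one short end of the board (either end), its near wall tucked 20 mm under the board's overhang; axes parallel to the board's. Origin at the centre of its underside
- scraper: wooden scraper block, 250 g, starts standing upright across the middle of the board between the crusts. Foot 130 mm (x) x 30 mm (y) x 45 mm high; on it a grip bar 90 mm (x) x 22 mm (y) rising from 45 to 100 mm above the underside. Sweeps along its y with the 130 mm wide face. Origin at the centre of its underside, z up
- crust1: crisp flatbread crust, a flat bar 52 x 30 x 14 mm with rounded edges, tan with three dark toast stripes; starts lying anyhow on the bread board; origin at the centre of its underside, x along its length, z up as it starts
- crust2: crisp flatbread crust, a flat bar 52 x 30 x 14 mm with rounded edges, tan with three dark toast stripes; starts lying anyhow on the bread board; origin at the centre of its underside, x along its length, z up as it starts
- crust3: crisp flatbread crust, a flat bar 52 x 30 x 14 mm with rounded edges, tan with three dark toast stripes; starts lying anyhow on the bread board; origin at the centre of its underside, x along its length, z up as it starts
- crust4: crisp flatbread crust, a flat bar 52 x 30 x 14 mm with rounded edges, tan with three dark toast stripes; starts lying anyhow on the bread board; origin at the centre of its underside, x along its length, z up as it starts
- plate: empty shallow blue plate, 148 mm across, 22 mm high, on the table at the board's other short end, its edge tucked under the overhang; a bystander. Origin at the centre of its underside
- cup: white mug, 80 mm across, 65 mm high, handle on its +y side, on the table beyond the board's far long side; a bystander. Origin at the centre of its underside
- bowl: empty blue bowl, 116 mm across, 45 mm high, on the table beyond the board's far long side; a bystander. Origin at the centre of its underside
Things that resemble listed ones, but are neither listed nor needed, are in the scene too. Leave any purple look-alike of the crust1 alone. Leave any green look-alike of the crust4 alone.

How it is judged:
On the way, in this order (a step that is already met when the one before it is completed fails the run):
1. the scraper is gripped and lifted at least 20 mm clear of the board (z of scraper in the frame of board above 0.09 m and contact force between the fingers and scraper above 1 N), for 0.1 s.
2. all four crusts are in the tray while the scraper is still held (x of crust1 in the frame of tray between -0.1 and 0.1 m and y of crust1 in the frame of tray between -0.08 and 0.08 m and z of each of crust1, crust2, crust3, crust4 in the frame of tray below 0.055 m and x of crust2 in the frame of tray between -0.1 and 0.1 m and y of crust2 in the frame of tray between -0.08 and 0.08 m and x of crust3 in the frame of tray between -0.1 and 0.1 m and y of crust3 in the frame of tray between -0.08 and 0.08 m and x of crust4 in the frame of tray between -0.1 and 0.1 m and y of crust4 in the frame of tray between -0.08 and 0.08 m and contact force between the fingers and scraper above 1 N), for 0.2 s.
At the end, for the whole second after the job is handed in: All four crusts lie at rest in the steel tray (centres within its outline and under 55 mm above the table), and the scraper stands upright (within 0.15 rad) at rest on the board, its underside's centre within 80 mm across and 170 mm along of the board's centre and within 10 mm of its top face (x of crust1 in the frame of tray between -0.1 and 0.1 m and y of crust1 in the frame of tray between -0.08 and 0.08 m and z of each of crust1, crust2, crust3, crust4 in the frame of tray below 0.055 m and x of crust2 in the frame of tray between -0.1 and 0.1 m and y of crust2 in the frame of tray between -0.08 and 0.08 m and x of crust3 in the frame of tray between -0.1 and 0.1 m and y of crust3 in the frame of tray between -0.08 and 0.08 m and x of crust4 in the frame of tray between -0.1 and 0.1 m and y of crust4 in the frame of tray between -0.08 and 0.08 m and linear speed of each of crust1, crust2, crust3, crust4, scraper below 0.02 m/s and x of scraper in the frame of board between -0.08 and 0.08 m and y of scraper in the frame of board between -0.17 and 0.17 m and z of scraper in the frame of board between 0.06 and 0.08 m and angle between scraper's own z axis and vertical below 0.15 rad); the robot touches nothing.
It fails at once if the gripper's fingers touch a crust (over 1 N) (contact force between the fingers and crust1 above 1 N or contact force between the fingers and crust2 above 1 N or contact force between the fingers and crust3 above 1 N or contact force between the fingers and crust4 above 1 N).
It fails at once if the plate, cup or bowl is moved more than 30 mm (distance of any of plate, cup, bowl from where it was at the start of the episode above 0.03 m).
It fails at once if the scraper is let go or dropped more than 20 mm above the board (z of scraper in the frame of board above 0.09 m and contact force between the fingers and scraper below 0.1 N).
It also fails if it takes over 48 s, if anything falls off the work surface, if the arm or the gripper's body presses on something with over 40 N, if the wrist force passes 120 N, or if a joint passes its speed limit or range.

## Robot

A 6-joint arm with a two-finger parallel gripper is mounted at the origin on the work surface. World frame = base frame: x ahead of the robot, y to its left, z up, the work surface at z = 0. Lengths are in m, angles in rad, forces in N, time in s.
With the tool pointing down it reaches from about 0.375 to 0.975 m from the base axis. Payload 3.8 kg.
Tool frame: the origin (TCP) lies at the very end of the fingers, on their centre line; the grasp point (between the pads) lies 19 mm behind it; z points along the fingers, y is the direction in which the jaws open and shut (so a half turn about z gives the same grasp; the last joint's range is limited). The gripper opens to 85 mm and grips with 20 to 120 N. Pads are 22 mm wide; open, the fingers measure 114 mm over their backs; the gripper's body (76 mm by 85 mm) begins 54 mm behind the grasp point. The pads swing forward as they close: fully open they stand 13 mm farther back than shut.
Start: joints at [1.284, 0.264, 1.604, -0, 1.274, -0.037], TCP at [0.167, 0.654, 0.194] pointing down, gripper open.
Joint ranges: [-2.63, 2.63], [-0.94, 2.18], [0.31, 2.57], [-1.31, 4.45], [0, 2.66], [-2.55, 2.55]. Speed limits (rad/s): [2.57, 2.57, 3.14, 3.14, 3.14, 3.14].

## Interface

Orientations are given as a rotation vector (axis times angle).
In Python, from workcell import status, read_camera, camera_info, order gives the robot as it stands.
- The arm moves only by the tool move_arm, never from a script. Its argument "deltas" is a list of rows, each a list of 3 entries, a list of its own where there are three numbers: the turn, a rotation vector about the world's x, y, z as a fraction of full scale, then the shift along the world's x, y, z as a fraction of full scale, then the closure, from -1 (fully open) to 1 (shut), so that 0 is half open. A call has 1 to 20 rows; each row is the pose to reach, as a shift and turn from the pose commanded when the call began; what a row does not reach only later rows make up. Full scale, the value 1, is 0.1 m for a shift and pi/2 rad for a turn. A row lasts 1/8 s, in which the tool goes at most 62.5 mm and 10.7 degrees, less where a joint would pass 70% of its speed; a pose out of reach is approached as far as the arm can. A call with a number of a shift or a turn outside -1 to 1 is refused whole. A call with a gripper value outside its range is refused whole. The fingers move at their own pace and stop on an object; "grip_force" is the grip in N (left out, the last holds). Time passes only in rows, so rows that repeat a pose let the fingers close. It gives the time, the measured TCP pose, the force and the opening at its end, in the units of the state.
- status.read_state(): the state, without advancing time (a new reading comes with each control period).
- read_camera(name): name is "side" or "top" or "wrist"; returns (picture, depth): 420x560x3 uint8, red, green, blue; 420x560 float32, m along the optical axis (not along the pixel's ray), 0 where there is no reading.
- camera_info(name): a dict with "K" (3x3 intrinsics, pixels), "R" (3x3) and "t" (3): a world point X has camera coordinates R X + t. Camera axes: x right, y down, z forward; pixel columns grow to the right and rows downward; lengths in m; the calibration is good to about 2 mm. A picture is of the moment at which its call begins: read the wrist's pose just before it. camera_info takes no time and is no camera call; for the wrist camera it gives the pose at the moment of the call.
- order.finish_job(): hands the job in, once; it reports no verdict.
The state is a dict: "time": time; "q": joint angles; "joint_vel": joint speeds; "joint_torque": joint torques, N m; "tool_pos": TCP position; "tcp_rot": TCP orientation; "wrist_force": force on the tool from outside, world axes, zero at the start; "torque": the same for the moment, N m; "width": opening from 0.0 (shut) to 1.0 (fully open).
Only numpy, scipy, OpenCV 4.12 (cv2) and the standard library are available. Lean on these libraries where they do the work, as an engineer would, in place of code of your own. Each camera call takes 0.05 s, during which the arm holds its last target. There are 200 camera calls.

## Working session

There is one attempt and no reset: what is moved stays moved. The work goes in short steps, Python scripts to look and compute and a tool call to move; the robot and the scene stay as the last step left them, time stands still between calls to the robot, and variables do not carry over. Pictures are saved under pics/ and viewed, about 8 in all and at most 12, crops included, and the job is handed in when it is done.

Besides the shell and the picture viewer there is one more tool, called after "Call:" as name(argument=value, ...), one argument or row to a line, values as JSON. move_arm: Moves the arm, as the interface text tells. Its arguments: {"type":"object","properties":{"deltas":{"type":"array","items":{"type":"array"}},"grip_force":{"type":"number"}},"required":["deltas"]}

```bash
ls; mkdir -p pics
cat > h.py <<'E'
import numpy as np, cv2
from workcell import status, read_camera, camera_info, order
def grab(n):
    ci=camera_info(n); p,d=read_camera(n); return p,d,ci
def world(d,ci):
    K,R,t=[np.array(ci[k]) for k in("K","R","t")]
    v,u=np.mgrid[:d.shape[0],:d.shape[1]]
    P=np.stack([(u-K[0,2])/K[0,0]*d,(v-K[1,2])/K[1,1]*d,d],-1)
    return (P-t)@R
def save(n,p): cv2.imwrite(f"pics/{n}.png",p[...,::-1])
E
python3 - <<'E'
from h import *
print(status.read_state())
for n in("top","side"):
    p,d,ci=grab(n); save(n+"0",p); np.savez(n+"0.npz",p=p,d=d,**{k:np.array(ci[k]) for k in("K","R","t")})
    print(n,np.round(ci["K"],1),np.round(ci["R"],3),np.round(ci["t"],3))
E
```

```text
pics
{'time': 0.0, 'q': array([ 1.28410440e+00,  2.64768211e-01,  1.60538570e+00, -1.57364434e-06,
        1.27368909e+00, -3.68975255e-02]), 'joint_vel': array([-1.56379000e-04,  9.66297815e-05,  6.19015264e-04, -3.31802434e-04,
        3.92999345e-04,  3.94480226e-04]), 'joint_torque': array([ 8.60085584e-04, -5.15099680e+01, -3.67313576e+01, -2.29100197e-04,
        1.27693152e-02, -2.08193177e-05]), 'tool_pos': array([0.16663271, 0.65326568, 0.19274565]), 'tcp_rot': array([-0.39131086, -3.11676111,  0.00348864]), 'wrist_force': array([0.18026706, 0.08818265, 0.12521566]), 'torque': array([-0.05877823, -0.04130399,  0.00503112]), 'width': 0.9974322862983435}
top [[505.1   0.  277. ]
 [  0.  505.1 216.8]
 [  0.    0.    1. ]] [[-0.02  -1.    -0.014]
 [-0.99   0.021 -0.139]
 [ 0.139  0.011 -0.99 ]] [0.034 0.57  1.002]
side [[408.6   0.  281.4]
 [  0.  408.6 209.3]
 [  0.    0.    1. ]] [[-0.822 -0.57   0.018]
 [-0.323  0.44  -0.838]
 [ 0.469 -0.694 -0.546]] [0.479 0.229 0.517]
```

View pics/top0.png

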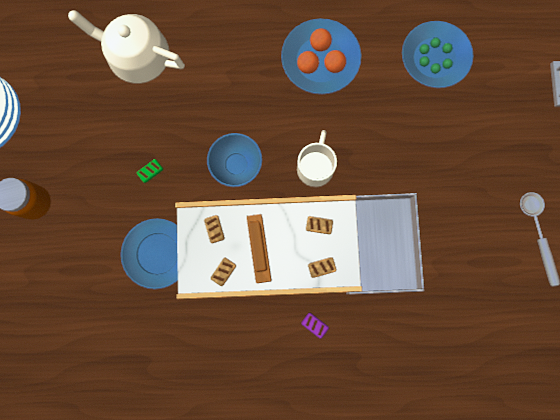

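View pics/side0.png

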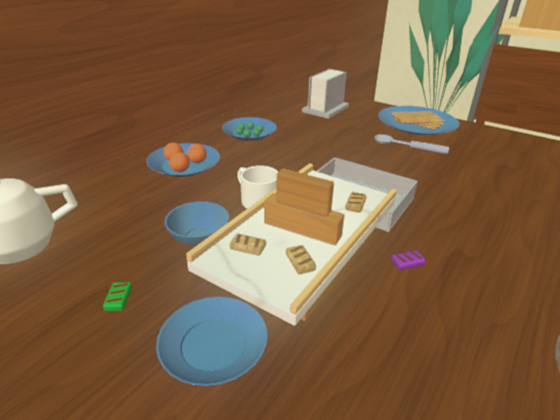

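The top view shows the scraper at (259,248), crusts at (214,229), (223,271), (319,225) and (322,267), and the tray at the right end (390,243), which is world −y. The plate is at (155,253), the bowl at (235,160) and the cup at (317,163). The look-alikes lie off the board: purple at (315,325) and green at (149,170). The side view agrees. Next I measure.

```bash
cat > m.py <<'E'
from h import *
def rect(Q):
    c,s,a=cv2.minAreaRect((Q[:,:2]*1000).astype(np.float32)); return np.round(c,1),np.round(s,1),round(a,1)
def comps(n,p,W,mask,amin=25):
    k,l,st,_=cv2.connectedComponentsWithStats(mask.astype(np.uint8))
    for i in range(1,k):
        if st[i,4]>=amin:
            Q=W[l==i]; print(n,st[i,:5],"ctr/size/ang",*rect(Q),"z",np.round(np.percentile(Q[:,2],[5,50,95]),3))
E
python3 - <<'E'
from m import *
for n in("top","side"):
    z=np.load(n+"0.npz"); p,d=z["p"],z["d"]; W=world(d,z); ok=d>0
    Z=W[...,2]; hsv=cv2.cvtColor(p,cv2.COLOR_RGB2HSV)
    near=ok&(W[...,0]>.25)&(W[...,0]<.62)
    if n=="top":
        r=np.zeros(ok.shape,bool); r[190:305,170:430]=1
    else:
        r=np.zeros(ok.shape,bool); r[160:320,185:420]=1
    m=r&ok&(abs(Z-.07)<.006); print("slab",n,rect(W[m]),np.median(Z[m]))
    comps("crust",p,W,r&ok&(Z>.078)&(Z<.092)&(hsv[...,1]>60)&(W[...,1]>-1))
    comps("bar",p,W,r&ok&(Z>.16)&(Z<.18))
    comps("foot",p,W,r&ok&(Z>.108)&(Z<.122))
    comps("rim",p,W,r&ok&(Z>.079)&(Z<.09),80)
    comps("tray",p,W,r&ok&(Z>.035)&(Z<.052),30)
E
```

```text
slab top (array([508.8,  43.9]), array([171.2, 360.5]), 1.1) 0.06958432054291973
crust [175 195 181  12 941] ctr/size/ang [598.3  45.9] [ 11.3 358.5] 1.2 z [0.08  0.083 0.086]
crust [204 215  20  28 367] ctr/size/ang [544.1 147.7] [50.6 28.4] 16.3 z [0.08  0.083 0.086]
crust [306 216  27  18 371] ctr/size/ang [547.2 -60.4] [50.1 28.8] 79.7 z [0.08  0.083 0.086]
crust [308 257  28  21 379] ctr/size/ang [464.3 -63.2] [28.5 50.8] 14.7 z [0.081 0.084 0.087]
crust [211 258  25  28 376] ctr/size/ang [459.6 130.4] [28.3 50.5] 56.0 z [0.081 0.084 0.086]
crust [176 286 186  13 912] ctr/size/ang [418.3  41.9] [  9.8 359.9] 1.2 z [0.08  0.084 0.086]
bar [248 221  18  50 608] ctr/size/ang [502.4  59.5] [90. 22.] 7.4 z [0.166 0.169 0.172]
foot [246 214  25  69 407] ctr/size/ang [502.5  59.5] [130.3  30.2] 7.2 z [0.111 0.114 0.117]
rim [175 195 181  12 920] ctr/size/ang [598.2  45.9] [ 10.8 358.5] 1.3 z [0.08  0.083 0.086]
rim [203 215  21  28 385] ctr/size/ang [544.6 148.6] [52.3 30.1] 15.8 z [0.08  0.083 0.086]
rim [305 216  28  18 386] ctr/size/ang [547.7 -59.8] [51.6 29.5] 79.5 z [0.08  0.083 
[... 1645 characters left out ...]
71.9] [131.   27.5] 18.9 z [0.079 0.085 0.089]
rim [229 234  37  18 427] ctr/size/ang [544.5 148.5] [50.9 31.6] 16.6 z [0.08  0.083 0.084]
rim [286 245  30  26 483] ctr/size/ang [460.7 130.6] [29.4 52.3] 54.9 z [0.08  0.083 0.084]
tray [317 160 100  57 563] ctr/size/ang [ 514.2 -191.6] [200.7 152.2] 1.1 z [0.036 0.041 0.045]
tray [244 172  32   9 198] ctr/size/ang [698.  -82.6] [65.7 23.3] 37.3 z [0.036 0.044 0.051]
tray [241 183  36  14 224] ctr/size/ang [669.1 -36.6] [73.6 27.3] 27.3 z [0.036 0.044 0.051]
tray [185 202  44  27 292] ctr/size/ang [690.8  76.5] [ 47.2 108. ] 81.9 z [0.036 0.041 0.044]
tray [185 230  33  11 110] ctr/size/ang [652.6 141.5] [55.6 11.7] 51.1 z [0.036 0.042 0.045]
```

Both cameras agree within 1 mm:

| Item | Centre (x, y) mm | Other measurements |
|---|---|---|
| Scraper | (502.4, 59.4) | yaw 7.3°, top at 0.169–0.170 |
| Board | (508.7, 44) | yaw 1.2°, top at 0.0695 |
| Tray | (513.6, −191.4) | at the −y end |

The scraper is the only wooden block at (259,248), so nothing else can be taken for it. The crusts are the four tan ones; the purple (315,325) and green (149,170) pieces lie on the table. I'll move over the scraper and check with one wrist crop.

Call:
move_arm(
  deltas=[
    [[0, 0, 0.02], [0.28, -0.4, 0.5], -1],
    [[0, 0, 0.04], [0.56, -0.9, 1.0], -1],
  ],
  grip_force=60,
)

```text
time: 0.35
tool_pos: [0.2151, 0.5765, 0.2795]
tcp_rot: [-0.29, -3.128, 0.004]
wrist_force: [1.1, -0.6, -0.2]
width: 1.001
```

Call:
move_arm(
  deltas=[
    [[0, 0, 0.02], [0.28, -0.5, 0], -1],
    [[0, 0, 0.04], [0.56, -1.0, 0], -1],
  ],
)

```text
time: 0.6
tool_pos: [0.2718, 0.4763, 0.2807]
tcp_rot: [0.192, 3.135, 0.001]
wrist_force: [0.5, 0.2, -0.5]
width: 0.996
```

Call:
move_arm(
  deltas=[
    [[0, 0, 0.02], [0.28, -0.5, 0], -1],
    [[0, 0, 0.04], [0.56, -1.0, 0], -1],
  ],
)

```text
time: 0.85
tool_pos: [0.3275, 0.3757, 0.2798]
tcp_rot: [-0.094, -3.14, 0.001]
wrist_force: [0.9, -0.4, -0.4]
width: 0.999
```

Call:
move_arm(
  deltas=[
    [[0, 0, 0.02], [0.28, -0.5, 0], -1],
    [[0, 0, 0.04], [0.56, -1.0, 0], -1],
  ],
)

```text
time: 1.1
tool_pos: [0.3834, 0.2758, 0.2799]
tcp_rot: [0.005, -3.142, 0.0]
wrist_force: [1.2, -0.3, -0.4]
width: 1.0
```

Call:
move_arm(
  deltas=[
    [[0, 0, 0.02], [0.28, -0.5, 0], -1],
    [[0, 0, 0.04], [0.56, -1.0, 0], -1],
  ],
)

```text
time: 1.35
tool_pos: [0.4394, 0.1759, 0.2799]
tcp_rot: [0.103, -3.14, -0.0]
wrist_force: [0.2, -0.2, 1.0]
width: 1.002
```

Call:
move_arm(
  deltas=[
    [[0, 0, 0.02], [0.28, -0.5, 0], -1],
    [[0, 0, 0.04], [0.56, -1.0, 0], -1],
    [[0, 0, 0.04], [0.56, -1.0, 0], -1],
  ],
)

```text
time: 1.72
tool_pos: [0.4961, 0.0742, 0.2795]
tcp_rot: [0.191, -3.135, 0.002]
wrist_force: [0.3, 0.2, -0.4]
width: 1.001
```

Run:
```python
from m import *
p,d,ci=grab("wrist"); s=status.read_state(); print(s["tool_pos"],s["tcp_rot"],s["joint_vel"])
W=world(d,ci); Z=W[...,2]; save("w1",p)
comps("bar",p,W,(d>0)&(Z>.155)&(Z<.18),200); comps("foot",p,W,(d>0)&(Z>.108)&(Z<.122),200);
```

```text
[0.49518608 0.07605395 0.27946894] [ 1.93061168e-01 -3.13398304e+00 -2.96506028e-04] [ 0.0510192  -0.01362393  0.01152603  0.01389394  0.00744163  0.00960564]
bar [ 249  155   23   84 1761] ctr/size/ang [502.5  57.8] [89.  22.1] 7.3 z [0.165 0.168 0.169]
foot [249 132  27 104 805] ctr/size/ang [502.8  57.9] [128.7  30. ] 7.3 z [0.111 0.113 0.114]
```

View pics/w1.png

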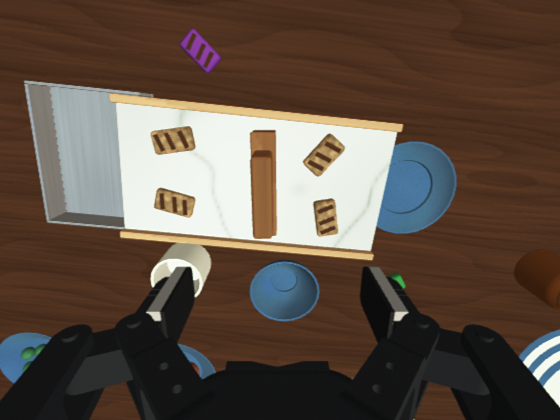

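The wrist view confirms the wooden scraper at (263,185), with its yaw matching the tool. The four crusts lie around it, at (173,140), (175,203), (324,155) and (326,217), and the fingers straddle it along the sweep direction. Descending.

Call:
move_arm(
  deltas=[
    [[0, 0, 0.003], [0.07, -0.17, -0.2], -1],
    [[0, 0, 0.003], [0.07, -0.17, -0.55], -1],
    [[0, 0, 0.003], [0.07, -0.17, -0.9], -1],
    [[0, 0, 0.003], [0.07, -0.17, -0.9], -1],
  ],
)

```text
time: 2.28
tool_pos: [0.4986, 0.0618, 0.1868]
tcp_rot: [0.209, -3.127, -0.001]
wrist_force: [-0.1, 0.6, 0.4]
width: 1.002
```

Call:
move_arm(
  deltas=[
    [[0, 0, -0.003], [0.04, -0.03, -0.3], -1],
    [[0, 0, -0.003], [0.04, -0.03, -0.6], -1],
    [[0, 0, -0.003], [0.04, -0.03, -0.6], -1],
    [[0, 0, -0.003], [0.04, -0.03, -0.6], -1],
  ],
)

```text
time: 2.78
tool_pos: [0.5074, 0.0583, 0.1324]
tcp_rot: [-0.201, 3.132, 0.0]
wrist_force: [0.7, -0.5, 0.4]
width: 0.999
```

Call:
move_arm(
  deltas=[
    [[0, 0, 0], [-0.03, 0.0, -0.06], -1],
    [[0, 0, 0], [-0.03, 0.0, -0.06], -1],
    [[0, 0, 0], [-0.03, 0, -0.06], 1],
    [[0, 0, 0], [-0.03, 0, -0.06], 1],
    [[0, 0, 0], [-0.03, 0, -0.06], 1],
    [[0, 0, 0], [-0.03, 0, -0.06], 1],
    [[0, 0, 0], [-0.03, 0, -0.06], 1],
    [[0, 0, 0], [-0.03, 0, -0.06], 1],
  ],
)

```text
time: 3.78
tool_pos: [0.5034, 0.0577, 0.1245]
tcp_rot: [-0.2, 3.135, 0.0]
wrist_force: [-0.4, 0.4, 1.5]
width: 0.235
```

Call:
move_arm(
  deltas=[
    [[0, 0, 0], [0, 0, 0.15], 1],
    [[0, 0, 0], [0, 0, 0.3], 1],
    [[0, 0, 0], [0, 0, 0.5], 1],
    [[0, 0, 0], [0, 0, 0.5], 1],
  ],
)

```text
time: 4.28
tool_pos: [0.505, 0.0577, 0.1768]
tcp_rot: [-0.199, 3.13, -0.0]
wrist_force: [0.7, -0.5, -3.3]
width: 0.234
```

Call:
move_arm(
  deltas=[
    [[0, 0, -0.02], [0, 0.1, 0.05], 1],
    [[0, 0, -0.04], [0.01, 0.35, 0.05], 1],
    [[0, 0, -0.068], [0.02, 0.65, 0.05], 1],
    [[0, 0, -0.068], [0.02, 0.9, 0.05], 1],
    [[0, 0, -0.068], [0.02, 1.0, 0.05], 1],
    [[0, 0, -0.068], [0.02, 1.0, 0.05], 1],
  ],
)

```text
time: 5.03
tool_pos: [0.5047, 0.1577, 0.1787]
tcp_rot: [0.034, -3.141, 0.001]
wrist_force: [-0.2, 0.3, -3.5]
width: 0.237
```

Call:
move_arm(
  deltas=[
    [[0, 0, 0], [0, 0.2, 0], 1],
    [[0, 0, 0], [0, 0.4, 0], 1],
    [[0, 0, 0], [0, 0.4, 0], 1],
    [[0, 0, 0], [0, 0.4, 0], 1],
  ],
)

```text
time: 5.52
tool_pos: [0.505, 0.1978, 0.1791]
tcp_rot: [0.033, -3.141, 0.001]
wrist_force: [0.2, 0.3, -2.6]
width: 0.235
```

```bash
cat > look.py <<'E'
from m import *
import sys
n,tag=sys.argv[1:3]
p,d,ci=grab(n); s=status.read_state(); print(np.round(s["tool_pos"],4),np.round(s["tcp_rot"],3),s["width"],s["time"])
W=world(d,ci); Z=W[...,2]; save(tag,p); hsv=cv2.cvtColor(p,cv2.COLOR_RGB2HSV)
r=(d>0)&(W[...,0]>.39)&(W[...,0]<.63)&(W[...,1]<.26)&(W[...,1]>-.3)&(hsv[...,1]>60)&(hsv[...,0]<25)
np.savez(tag+".npz",p=p,d=d)
comps("high",p,W,r&(Z>.105)&(Z<.25),60)
comps("crustlevel",p,W,r&(Z>.078)&(Z<.092),60)
comps("low",p,W,r&(Z<.06)&(Z>.003)&(W[...,1]<-.1),30)
E
python3 look.py top t2
```

```text
[0.505  0.1976 0.1791] [ 3.300e-02 -3.141e+00  1.000e-03] 0.23362455039925928 5.575
high [170 210  21  22 311] ctr/size/ang [549.4 200. ] [39.3 30. ] 1.4 z [0.138 0.169 0.223]
high [169 247  23  36 644] ctr/size/ang [470.6 195.9] [62.4 25.6] 1.0 z [0.138 0.171 0.225]
crustlevel [175 195 181  13 934] ctr/size/ang [598.   45.6] [ 11.1 359. ] 1.2 z [0.08  0.083 0.086]
crustlevel [204 215  20  28 359] ctr/size/ang [544.4 147.7] [51.3 28.4] 15.8 z [0.08  0.083 0.087]
crustlevel [306 216  27  18 368] ctr/size/ang [547.4 -60.6] [50.4 28.9] 80.6 z [0.08  0.084 0.086]
crustlevel [308 257  28  21 376] ctr/size/ang [464.3 -63.1] [28.5 50.8] 14.6 z [0.081 0.083 0.087]
crustlevel [211 258  25  28 377] ctr/size/ang [459.7 130.5] [28.3 50.5] 55.5 z [0.08  0.083 0.086]
crustlevel [179 286 183  13 904] ctr/size/ang [418.4  38.7] [  9.7 353.7] 1.2 z [0.081 0.083 0.087]
```

View pics/t2.png

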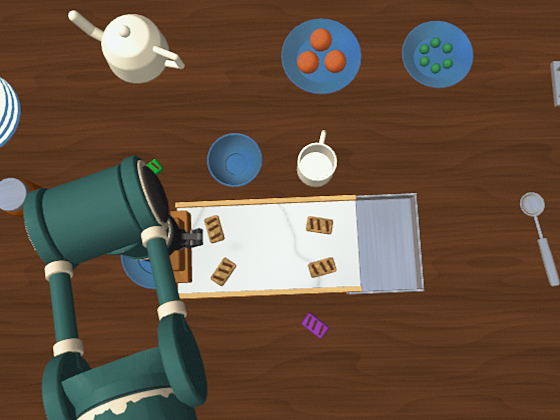

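The image shows the crusts undisturbed at (214,229), (223,271), (319,225) and (322,267). The held scraper is at the left end of the board (182,247), clear of both nearer crusts. Lowering.

Call:
move_arm(
  deltas=[
    [[0, 0, 0], [0, 0, -0.2], 1],
    [[0, 0, 0], [0, 0, -0.4], 1],
    [[0, 0, 0], [0, 0, -0.48], 1],
    [[0, 0, 0], [0, 0, -0.52], 1],
    [[0, 0, 0], [0, 0, -0.52], 1],
  ],
)

```text
time: 6.2
tool_pos: [0.5054, 0.1976, 0.1276]
tcp_rot: [-0.032, 3.141, 0.0]
wrist_force: [0.5, -0.3, -2.6]
width: 0.233
```

Call:
move_arm(
  deltas=[
    [[0, 0, 0], [0.01, -0.06, -0.015], 1],
    [[0, 0, 0], [0.01, -0.16, -0.015], 1],
    [[0, 0, 0], [0.01, -0.28, -0.015], 1],
    [[0, 0, 0], [0.01, -0.4, -0.015], 1],
    [[0, 0, 0], [0.015, -0.52, -0.015], 1],
    [[0, 0, 0], [0.02, -0.64, -0.015], 1],
    [[0, 0, 0], [0.02, -0.76, -0.015], 1],
    [[0, 0, 0], [0.02, -0.88, -0.015], 1],
    [[0, 0, 0], [0.025, -1.0, -0.015], 1],
  ],
)

```text
time: 7.32
tool_pos: [0.5076, 0.0969, 0.1257]
tcp_rot: [-0.032, 3.141, 0.0]
wrist_force: [0.1, 0.6, -3.1]
width: 0.232
```

```bash
python3 look.py side s3; python3 look.py top t3
```

```text
[0.5076 0.0954 0.1257] [ 3.200e-02 -3.141e+00  2.000e-03] 0.23503136585007686 7.375
high [ 248  166   81   76 2830] ctr/size/ang [506.8 102.9] [130.6  37.6] 3.5 z [0.108 0.136 0.171]
crustlevel [301 164  12  12  65] ctr/size/ang [ 601.4 -109.7] [10.3 47.2] 2.9 z [0.079 0.083 0.084]
crustlevel [305 180  24  13 175] ctr/size/ang [547.1 -64.6] [44.2 29.9] 85.1 z [0.08  0.083 0.084]
crustlevel [ 290  189  107  122 1102] ctr/size/ang [418.8  42.4] [ 10.4 357.1] 1.3 z [0.079 0.083 0.084]
crustlevel [345 192  21  18 267] ctr/size/ang [465.  -62.4] [29.5 52.9] 14.2 z [0.08  0.083 0.084]
crustlevel [186 209  62  49 472] ctr/size/ang [596.2 151.6] [ 11.5 146.8] 1.2 z [0.079 0.083 0.084]
crustlevel [249 221  83  36 590] ctr/size/ang [498.6 107.8] [133.   55.3] 26.1 z [0.079 0.085 0.091]
[0.5076 0.0962 0.1256] [ 3.000e-02 -3.141e+00  1.000e-03] 0.23184068804614355 7.425
high [231 254  17  27 363] ctr/size/ang [466.   95.2] [48.  28.6] 1.6 z [0.113 0.118 0.172]
crustlevel [265 195  91   9 478] ctr/size/ang [600.2 -44.2] [ 10.8 179.8] 1.3 z [0.08  0.083 0.086]
crustlevel [306 216  27  18 368] ctr/size/ang [547.4 -60.5] [50.2 29.1] 80.3 z [0.08  0.083 0.087]
crustlevel [308 258  28  20 374] ctr/size/ang [464.3 -63.3] [28.4 50.9] 14.5 z [0.081 0.083 0.087]
crustlevel [270 286  92   9 449] ctr/size/ang [420.2 -49.5] [  9.6 176.6] 1.2 z [0.081 0.084 0.087]
crustlevel [176 291  76   8 366] ctr/size/ang [415.8 148.7] [  9.8 146.2] 0.9 z [0.08  0.084 0.087]
```

View pics/t3.png

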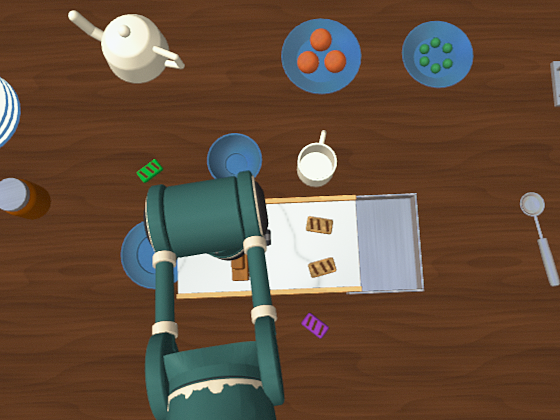

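The image shows the scraper at mid-board (240,265) with the board behind it empty, so the two left crusts are in front of it. Continuing the sweep.

Call:
move_arm(
  deltas=[
    [[0, 0, 0], [0.0, -0.06, 0], 1],
    [[0, 0, 0], [0.01, -0.16, 0], 1],
    [[0, 0, 0], [0.01, -0.28, 0], 1],
    [[0, 0, 0], [0.01, -0.4, 0], 1],
    [[0, 0, 0], [0.015, -0.52, 0], 1],
    [[0, 0, 0], [0.02, -0.64, 0], 1],
    [[0, 0, 0], [0.02, -0.76, 0], 1],
    [[0, 0, 0], [0.02, -0.88, 0], 1],
    [[0, 0, 0], [0.025, -1.0, 0], 1],
  ],
)

```text
time: 8.55
tool_pos: [0.5101, -0.003, 0.1257]
tcp_rot: [-0.032, 3.141, 0.0]
wrist_force: [1.2, 0.4, -3.5]
width: 0.232
```

Call:
move_arm(
  deltas=[
    [[0, 0, 0], [0.0, -0.06, 0], 1],
    [[0, 0, 0], [0.0, -0.14, 0], 1],
    [[0, 0, 0], [0.01, -0.22, 0], 1],
    [[0, 0, 0], [0.01, -0.3, 0], 1],
    [[0, 0, 0], [0.01, -0.38, 0], 1],
    [[0, 0, 0], [0.02, -0.46, 0], 1],
    [[0, 0, 0], [0.02, -0.54, 0], 1],
    [[0, 0, 0], [0.02, -0.62, 0], 1],
    [[0, 0, 0], [0.02, -0.7, 0], 1],
    [[0, 0, 0], [0.02, -0.7, 0], 1],
  ],
)

```text
time: 9.8
tool_pos: [0.5121, -0.0732, 0.1257]
tcp_rot: [0.031, -3.141, 0.001]
wrist_force: [-0.4, 0.3, -4.5]
width: 0.234
```

```bash
python3 look.py side s4; python3 look.py top t4; python3 -c "
import cv2,numpy as np
a=cv2.imread('pics/s4.png')[100:320,180:460];b=cv2.imread('pics/t4.png')[170:330,240:440]
a=cv2.resize(a,(560,440));b=cv2.resize(b,(240,192));c=np.zeros((440,800,3),np.uint8);c[:,:560]=a;c[:192,560:]=b
cv2.imwrite('pics/c4.png',c)"
```

```text
[ 0.5121 -0.0729  0.1257] [-0.031  3.141 -0.   ] 0.23563157312770439 9.85
high [ 303  114   71   79 2184] ctr/size/ang [510.5 -50.9] [130.2  74.2] 3.1 z [0.108 0.137 0.179]
crustlevel [186 169 117  89 832] ctr/size/ang [598.1  60.8] [ 11.6 328.3] 1.3 z [0.079 0.083 0.084]
crustlevel [302 179  72  27 461] ctr/size/ang [503.9 -61.5] [134.2  54.3] 25.2 z [0.079 0.085 0.091]
crustlevel [371 179  14   9  64] ctr/size/ang [ 459.9 -143.3] [27.3 13.8] 4.6 z [0.078 0.082 0.084]
crustlevel [ 290  189  107  121 1099] ctr/size/ang [418.8  41.6] [ 10.5 359.3] 1.2 z [0.079 0.083 0.084]
[ 0.512  -0.0726  0.1256] [ 0.031 -3.141  0.   ] 0.23294314429712853 9.9
high [319 248  18  29 396] ctr/size/ang [472.6 -72. ] [52.9 30.2] 0.9 z [0.112 0.118 0.172]
crustlevel [175 197 123  11 641] ctr/size/ang [597.  103.3] [ 10.8 243.5] 1.3 z [0.08  0.083 0.086]
crustlevel [336 253  15  21 253] ctr/size/ang [ 471.1 -104.1] [37.8 27.6] 2.2 z [0.081 0.084 0.087]
crustlevel [310 286  52   7 258] ctr/size/ang [421.1 -88.4] [ 9.7 99.1] 1.2 z [0.081 0.083 0.087]
crustlevel [176 289 115  10 555] ctr/size/ang [416.6 110.6] [  9.9 221.9] 1.0 z [0.081 0.084 0.086]
low [359 262  17  15 224] ctr/size/ang [ 460.4 -158.6] [29.  28.3] 1.4 z [0.028 0.045 0.054]
```

View pics/c4.png

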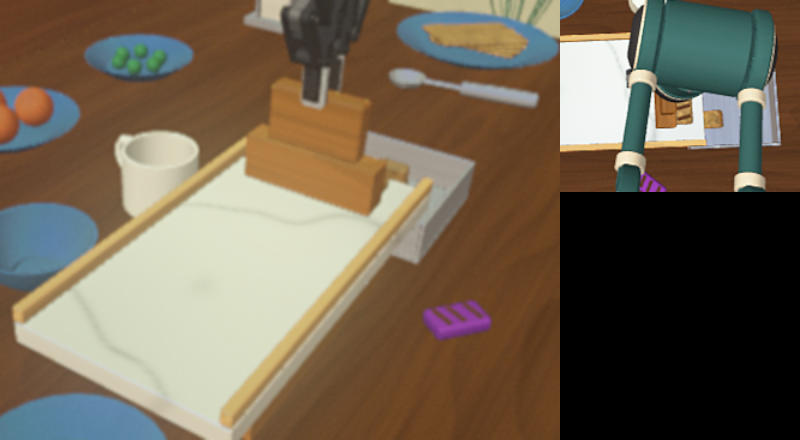

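In the combined view, the board behind the scraper is clear (left panel). One crust is lined up in front of it and another is already tipping into the tray (712,118 in the inset). Pushing on to the end, slower.

Call:
move_arm(
  deltas=[
    [[0, 0, 0], [0.0, -0.04, 0], 1],
    [[0, 0, 0], [0.0, -0.1, 0], 1],
    [[0, 0, 0], [0.0, -0.16, 0], 1],
    [[0, 0, 0], [0.0, -0.22, 0], 1],
    [[0, 0, 0], [0.01, -0.28, 0], 1],
    [[0, 0, 0], [0.01, -0.34, 0], 1],
    [[0, 0, 0], [0.01, -0.4, 0], 1],
    [[0, 0, 0], [0.01, -0.46, 0], 1],
    [[0, 0, 0], [0.01, -0.52, 0], 1],
    [[0, 0, 0], [0.01, -0.58, 0], 1],
    [[0, 0, 0], [0.01, -0.6, 0], 1],
    [[0, 0, 0], [0.01, -0.6, 0], 1],
    [[0, 0, 0], [0.01, -0.6, 0], 1],
  ],
)

```text
time: 11.52
tool_pos: [0.5131, -0.1322, 0.1257]
tcp_rot: [0.032, -3.141, -0.0]
wrist_force: [0.4, 0.2, -3.5]
width: 0.238
```

```bash
python3 look.py side s5; python3 look.py top t5; python3 look.py wrist w5; python3 -c "
import cv2,numpy as np
a=cv2.imread('pics/s5.png')[130:260,270:460];b=cv2.imread('pics/t5.png')[180:310,290:480];w=cv2.imread('pics/w5.png')
a=cv2.resize(a,(380,260));b=cv2.resize(b,(380,260));w=cv2.resize(w,(420,315))
c=np.zeros((520,800,3),np.uint8);c[:260,:380]=a;c[260:,:380]=b;c[:315,380:]=w
cv2.imwrite('pics/c5.png',c)"
```

```text
[ 0.5131 -0.1322  0.1257] [ 0.032 -3.141 -0.   ] 0.23568054722170698 11.575
high [ 319  129   67   50 1880] ctr/size/ang [ 512.  -127.9] [130.   40.3] 4.0 z [0.108 0.135 0.17 ]
crustlevel [186 164 127  94 895] ctr/size/ang [598.4  44.9] [ 12.  359.9] 1.4 z [0.079 0.083 0.084]
crustlevel [318 167  66  25 423] ctr/size/ang [ 509.3 -117.5] [130.9  26.4] 11.7 z [0.079 0.085 0.091]
crustlevel [ 290  189  107  122 1112] ctr/size/ang [418.9  41.4] [ 11.  359.7] 1.3 z [0.079 0.083 0.084]
[ 0.5131 -0.1322  0.1257] [ 0.032 -3.141 -0.   ] 0.2352278810132502 11.625
high [361 252   9  23 122] ctr/size/ang [ 466.8 -138.9] [38.5 14. ] 6.2 z [0.114 0.119 0.173]
crustlevel [175 195 175  13 909] ctr/size/ang [598.1  51.9] [ 11.2 346.5] 1.3 z [0.08  0.083 0.086]
crustlevel [176 287 161  12 791] ctr/size/ang [417.8  66. ] [  9.9 310.7] 1.2 z [0.081 0.083 0.087]
low [362 262  24  15 268] ctr/size/ang [ 460.6 -176.6] [50.5 29. ] 89.5 z [0.014 0.017 0.021]
[ 0.5131 -0.1322  0.1257] [-0.032  3.141  0.   ] 0.23510427869742495 11.675
high [ 254  139   47  203 8530] ctr/size/ang [ 502.9 -132.2] [109.6  30.1] 1.4 z [0.113 0.168 0.17 ]
high [ 79 302  97  68 120] ctr/size/ang [ 502.5 -180.8] [ 1.9 17.5] 0.8 z [0.209 0.225 0.237]
high [161 365  40  51  72] ctr/size/ang [ 502.  -156.1] [ 4.6 14.3] 46.4 z [0.242 0.245 0.249]
high [ 26 370  52  37  63] ctr/size/ang [ 502.8 -192.7] [1.7 7.1] 8.6 z [0.24  0.244 0.249]
crustlevel [ 270   92  290   15 4289] ctr/size/ang [420.9 -34.7] [  9.5 208.4] 1.1 z [0.08  0.082 0.083]
crustlevel [ 384  303  176   12 1816] ctr/size/ang [598.4  47.2] [ 10.9 159.7] 0.8 z [0.079 0.082 0.083]
low [ 207  128   54   73 1703] ctr/size/ang [ 479.2 -176.8] [50.5 67.3] 86.4 z [0.014 0.016 0.046]
low [ 216  219   40   28 1063] ctr/size/ang [ 559.3 -175.4] [34.8 41.7] 1.5 z [0.011 0.016 0.017]
```

View pics/c5.png

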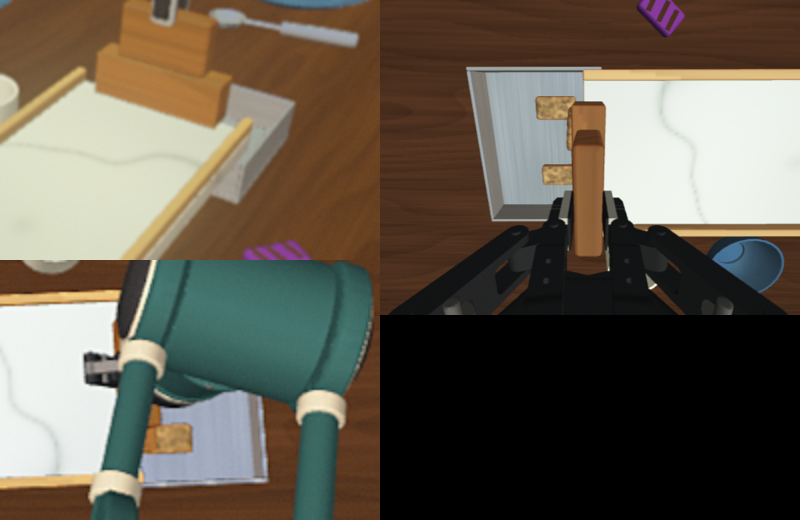

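The board is clear and crusts lie in the tray: in the wrist panel at (556,108) and (557,174), plus a third partly hidden by the scraper. I'll back off, still holding, and count them.

Call:
move_arm(
  deltas=[
    [[0, 0, 0], [0, 0.1, 0.02], 1],
    [[0, 0, 0], [0, 0.25, 0.05], 1],
    [[0, 0, 0], [-0.01, 0.45, 0.05], 1],
    [[0, 0, 0], [-0.02, 0.7, 0.05], 1],
    [[0, 0, 0], [-0.02, 0.9, 0.05], 1],
    [[0, 0, 0], [-0.02, 1.0, 0.05], 1],
    [[0, 0, 0], [-0.02, 1.0, 0.05], 1],
  ],
)

```text
time: 12.55
tool_pos: [0.511, -0.0313, 0.1307]
tcp_rot: [-0.035, 3.141, -0.0]
wrist_force: [0.5, 0.1, -2.9]
width: 0.229
```

```bash
python3 look.py side s6; python3 look.py top t6; python3 look.py wrist w6; python3 -c "
import cv2,numpy as np
a=cv2.imread('pics/s6.png')[130:260,270:460];b=cv2.imread('pics/t6.png')[180:310,290:480];w=cv2.imread('pics/w6.png')
a=cv2.resize(a,(380,260));b=cv2.resize(b,(380,260));w=cv2.resize(w,(420,315))
c=np.zeros((520,800,3),np.uint8);c[:260,:380]=a;c[260:,:380]=b;c[:315,380:]=w
cv2.imwrite('pics/c6.png',c)"
```

```text
[ 0.5111 -0.032   0.1308] [-3.400e-02  3.141e+00 -1.000e-03] 0.2297527566967428 12.6
high [ 291  139   73   64 2445] ctr/size/ang [511.2 -26.7] [131.4  40.8] 2.2 z [0.108 0.137 0.175]
crustlevel [186 178 105  81 772] ctr/size/ang [597.5  84. ] [ 11.8 282.6] 1.3 z [0.079 0.083 0.084]
crustlevel [291 188  71  28 471] ctr/size/ang [507.4 -16.6] [130.4  24.8] 12.1 z [0.079 0.085 0.091]
crustlevel [ 290  189  107  122 1104] ctr/size/ang [418.9  42.5] [ 10.6 357.1] 1.2 z [0.079 0.083 0.084]
[ 0.5112 -0.0324  0.1308] [-3.300e-02  3.141e+00 -1.000e-03] 0.2310629293379147 12.65
high [298 253  17  25 350] ctr/size/ang [467.7 -31.5] [44.9 29.7] 1.5 z [0.118 0.122 0.177]
crustlevel [175 199  85   8 439] ctr/size/ang [596.  140.9] [ 10.8 167.7] 1.1 z [0.08  0.083 0.086]
crustlevel [277 286  79   9 388] ctr/size/ang [420.3 -50.5] [  9.6 151.4] 1.2 z [0.081 0.084 0.087]
crustlevel [176 291  82   8 395] ctr/size/ang [415.9 142.8] [  9.8 158.2] 0.9 z [0.08  0.083 0.086]
low [375 262  11  15 152] ctr/size/ang [ 460.3 -189.4] [23.7 29.2] 87.0 z [0.013 0.017 0.021]
[ 0.5111 -0.0327  0.1307] [-3.200e-02  3.141e+00 -1.000e-03] 0.23532687852443157 12.7
high [ 255  138   48  204 8478] ctr/size/ang [500.9 -32.1] [109.6  29.3] 1.4 z [0.119 0.174 0.175]
high [ 49 300 141  91 182] ctr/size/ang [500.3 -80.6] [ 2.4 26.6] 1.4 z [0.212 0.232 0.249]
crustlevel [ 133   92  427   15 6213] ctr/size/ang [419.8  17.2] [  9.7 311.6] 1.2 z [0.08  0.082 0.083]
crustlevel [193 300  23   8 100] ctr/size/ang [599.4 -98.1] [ 5.6 20.5] 0.5 z [0.078 0.081 0.082]
crustlevel [338 300  23   8 100] ctr/size/ang [596.3  35.6] [20.6  5.7] 88.2 z [0.078 0.081 0.082]
crustlevel [ 376  300  178   11 1720] ctr/size/ang [596.2 142.5] [ 10.4 162.2] 1.3 z [0.079 0.082 0.083]
low [ 107  128   49   71 1550] ctr/size/ang [ 472.8 -168.3] [77.2 44.5] 46.9 z [0.014 0.016 0.05 ]
low [125 218  37  27 872] ctr/size/ang [ 559.2 -176.6] [34.7 37.9] 2.7 z [0.012 0.016 0.017]
```

View pics/c6.png

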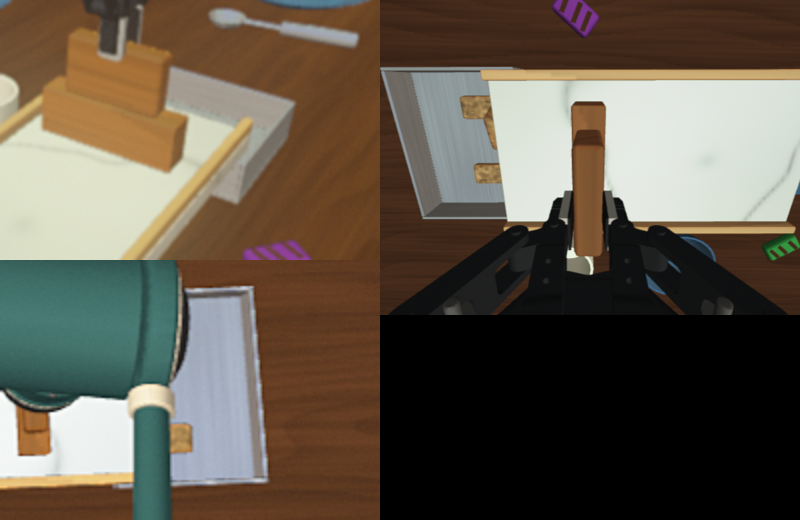

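Three crusts are visible in the tray, one of them tilted, and the arm hides part of it. I'll move back further for an unobstructed top view.

Call:
move_arm(
  deltas=[
    [[0, 0, 0], [0, 0.15, 0.0], 1],
    [[0, 0, 0], [0, 0.4, 0], 1],
    [[0, 0, 0], [-0.01, 0.7, 0], 1],
    [[0, 0, 0], [-0.02, 0.9, 0], 1],
    [[0, 0, 0], [-0.02, 0.95, 0], 1],
    [[0, 0, 0], [-0.02, 0.95, 0], 1],
  ],
)

```text
time: 13.45
tool_pos: [0.5091, 0.0627, 0.1307]
tcp_rot: [0.033, -3.141, 0.0]
wrist_force: [0.6, -1.2, -2.7]
width: 0.235
```

```bash
python3 look.py side s7; python3 look.py top t7; python3 -c "
import cv2,numpy as np
a=cv2.imread('pics/s7.png')[130:260,270:460];b=cv2.imread('pics/t7.png')[185:305,325:440]
a=cv2.resize(a,(380,260));b=cv2.resize(b,(400,417),interpolation=cv2.INTER_CUBIC)
c=np.zeros((420,800,3),np.uint8);c[:260,:380]=a;c[:417,390:790]=b
cv2.imwrite('pics/c7.png',c)"
```

```text
[0.5091 0.0623 0.1307] [ 3.200e-02 -3.141e+00  1.000e-03] 0.23645248911534156 13.5
high [ 261  162   78   68 2820] ctr/size/ang [508.8  67.8] [131.   38.6] 2.0 z [0.109 0.136 0.175]
crustlevel [ 290  189  107  121 1105] ctr/size/ang [418.8  42.1] [ 10.7 358.8] 1.3 z [0.079 0.083 0.084]
crustlevel [186 200  75  58 560] ctr/size/ang [597.  133.6] [ 12.3 182.4] 1.5 z [0.079 0.083 0.084]
crustlevel [261 211  76  33 536] ctr/size/ang [505.6  76.8] [130.4  25.4] 11.6 z [0.079 0.085 0.091]
[0.5092 0.0621 0.1307] [ 3.100e-02 -3.141e+00  1.000e-03] 0.23239100229563495 13.55
high [249 254  16  26 338] ctr/size/ang [466.3  62.3] [46.1 28.6] 0.3 z [0.118 0.122 0.177]
crustlevel [296 195  60   7 309] ctr/size/ang [600.9 -74.9] [ 10.8 117.6] 1.6 z [0.08  0.083 0.086]
crustlevel [297 286  65   8 315] ctr/size/ang [420.8 -75.9] [  9.6 124.2] 1.3 z [0.081 0.084 0.086]
crustlevel [200 290  79   8 382] ctr/size/ang [417.   98.8] [  9.5 151.7] 1.1 z [0.081 0.084 0.086]
low [356 215  26  25 379] ctr/size/ang [ 548.4 -169.1] [50.1 55.3] 1.9 z [0.014 0.018 0.033]
low [359 244  27  33 505] ctr/size/ang [ 478.7 -172.3] [59.5 65.2] 89.0 z [0.014 0.019 0.05 ]
```

View pics/c7.png

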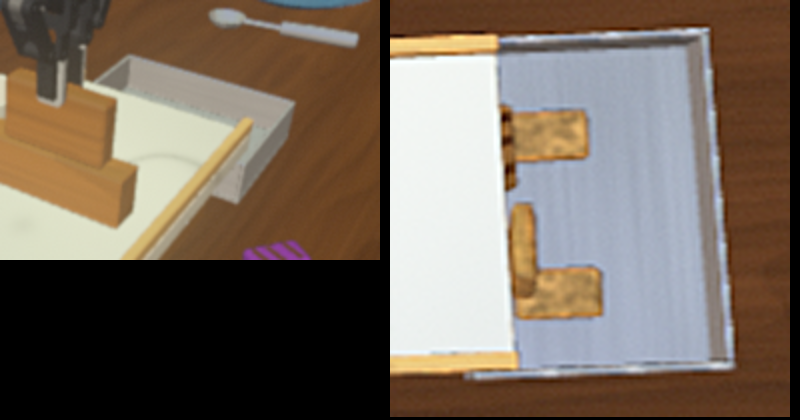

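All four crusts are in the tray: two flat at (550,135) and (565,292), one tucked by the board edge at (507,148), and one standing on edge at (522,250) with its top at 0.05 m. The board is clear. I'll lower the scraper gently where it is, since that spot is near the board centre.

Call:
move_arm(
  deltas=[
    [[0, 0, 0], [0, 0, -0.02], 1],
    [[0, 0, 0], [0, 0, -0.04], 1],
    [[0, 0, 0], [0, 0, -0.05], 1],
    [[0, 0, 0], [0, 0, -0.058], 1],
    [[0, 0, 0], [0, 0, -0.06], 1],
    [[0, 0, 0], [0, 0, -0.06], 1],
  ],
)

```text
time: 14.3
tool_pos: [0.5091, 0.0627, 0.1247]
tcp_rot: [0.032, -3.141, 0.0]
wrist_force: [0.1, -0.3, -3.3]
width: 0.232
```

Call:
move_arm(
  deltas=[
    [[0, 0, 0], [0, 0, -0.006], 1],
    [[0, 0, 0], [0, 0, -0.012], 1],
    [[0, 0, 0], [0, 0, -0.012], 1],
  ],
)

```text
time: 14.68
tool_pos: [0.5093, 0.0628, 0.1245]
tcp_rot: [-0.032, 3.141, 0.0]
wrist_force: [-4.4, 0.1, 5.8]
width: 0.227
```

The force changed sign (+5.8 N), so the scraper is standing on the board. Releasing gradually, then rising.

Call:
move_arm(
  deltas=[
    [[0, 0, 0], [0, 0, -0.008], 0.4],
    [[0, 0, 0], [0, 0, -0.008], 0.2],
    [[0, 0, 0], [0, 0, -0.008], -0.2],
    [[0, 0, 0], [0, 0, -0.008], -0.6],
    [[0, 0, 0], [0, 0, -0.008], -1],
    [[0, 0, 0], [0, 0, -0.008], -1],
    [[0, 0, 0], [0, 0, -0.008], -1],
    [[0, 0, 0], [0, 0, -0.008], -1],
  ],
)

```text
time: 15.68
tool_pos: [0.5091, 0.0626, 0.1227]
tcp_rot: [-0.032, 3.141, 0.0]
wrist_force: [0.0, -0.7, 0.1]
width: 0.999
```

Call:
move_arm(
  deltas=[
    [[0, 0, 0], [0, 0, 0.1], -1],
    [[0, 0, 0], [0, 0, 0.3], -1],
    [[0, 0, 0], [0, 0, 0.6], -1],
    [[0, 0, 0], [0, 0, 0.9], -1],
    [[0, 0, 0], [0, 0, 1.0], -1],
  ],
)

```text
time: 16.3
tool_pos: [0.5107, 0.0628, 0.2258]
tcp_rot: [-0.032, 3.137, 0.001]
wrist_force: [0.5, 0.2, 0.2]
width: 0.997
```

Call:
move_arm(
  deltas=[
    [[0, 0, 0], [0, 0.2, 0.3], -1],
    [[0, 0, 0], [-0.2, 0.6, 0.3], -1],
    [[0, 0, 0], [-0.4, 1.0, 0.3], -1],
    [[0, 0, 0], [-0.4, 1.0, 0.3], -1],
    [[0, 0, 0], [-0.4, 1.0, 0.3], -1],
  ],
)

```text
time: 16.92
tool_pos: [0.4689, 0.1624, 0.2523]
tcp_rot: [0.033, -3.141, 0.001]
wrist_force: [0.7, 0.3, 0.3]
width: 1.004
```

```bash
python3 look.py side s8; python3 look.py top t8
```

```text
[0.4692 0.162  0.2523] [ 3.200e-02 -3.141e+00  1.000e-03] 0.99660560097126 16.975
high [ 260  168   78   63 2693] ctr/size/ang [508.9  65. ] [130.3  30.8] 1.9 z [0.108 0.137 0.169]
crustlevel [298 164  15  11  71] ctr/size/ang [ 602.  -107.7] [10.5 50.9] 2.7 z [0.079 0.083 0.084]
crustlevel [ 290  189  107  122 1113] ctr/size/ang [418.9  41.4] [ 10.4 360.1] 1.3 z [0.079 0.083 0.084]
crustlevel [186 200  74  58 555] ctr/size/ang [596.8 134.5] [ 12.3 180.1] 1.6 z [0.079 0.083 0.084]
crustlevel [260 210  77  35 538] ctr/size/ang [506.8  77.3] [132.   25.6] 11.7 z [0.079 0.085 0.091]
[0.4693 0.1618 0.2523] [ 3.100e-02 -3.141e+00  1.000e-03] 0.9995472386174379 17.025
high [ 247  211   18   68 1031] ctr/size/ang [508.6  63.9] [128.5  28.5] 1.2 z [0.112 0.167 0.172]
crustlevel [179 195 177  12 917] ctr/size/ang [598.4  41.3] [ 11.1 350.2] 1.2 z [0.08  0.083 0.086]
crustlevel [191 286 171  12 841] ctr/size/ang [418.6  27.2] [  9.7 330.9] 1.2 z [0.08  0.084 0.086]
low [356 215  26  25 381] ctr/size/ang [ 548.4 -169. ] [50.  55.3] 2.0 z [0.013 0.018 0.033]
low [359 244  27  33 499] ctr/size/ang [ 478.8 -172.2] [60.  65.4] 88.8 z [0.014 0.019 0.051]
```

View pics/t8.png

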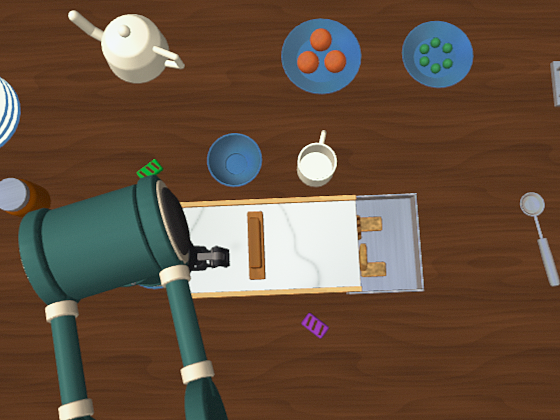

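The image shows the scraper standing on the cleared board (256,245), the four crusts in the tray around (370,225) and (372,262), unchanged over 3.5 s, and the cup and bowl at their starting pixels. Handing in.

```bash
python3 -c "
from h import *
print(order.finish_job())"
```

```text
the job is handed in; nothing more can be done
None
```

The job is handed in at about 17 s of the 48 s allowed; no verdict was reported. I gripped the scraper, lifted it about 50 mm and carried it over the two crusts at the plate end. One slow sweep then pushed all four crusts into the tray. I stood the scraper back on the board about 20 mm from its centre, released it and moved the arm clear.

**Last checks:**
- **Scraper:** it stands upright at (0.509, 0.064) m, with its top at about 0.170 m in both cameras.
- **Crusts:** all four are in the tray and did not move over 3.5 s. Two lie flat, one is partly under the board's edge, and one stands on edge with its top at about 0.05 m, so its centre is below the 55 mm limit. The centre of the one under the edge could not be measured directly.
- **Bystanders:** the cup and bowl are at their starting pixels. The arm mostly hid the plate in the last picture; in the picture taken mid-sweep it was at its starting place.
- **Forces:** the highest wrist force reported was about 7 N, when setting the scraper down.

No check failed or disagreed.

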